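# Start a manual defrost: swing the timer lever, fit the control knob and hold it in

### The job

Start a manual defrost on the fridge's control box: first swing the sprung timer lever all the way to its stop and let it spring back to rest. Then take the loose knob, turn it to match the flat on the control's shaft, push it fully onto the shaft and press knob and sprung shaft all the way in; finish while still holding the knob pressed in. Leave the jar, the tub and the food box where they stand.

Things in the scene. Friction and masses are not known exactly. Their poses are not given: they have to be found in the camera images.
- control_box: White plastic control box fixed to the work surface, 130 (x) x 250 (y) x 60 mm high; origin at the centre of its underside. On its top, at (0, -70) mm, stands the steel D-shaft; at (20, 70) mm is the pivot of the steel lever.
- spindle_tip (a point): Centre of the top end of the upright steel D-shaft; z up along the shaft, x points out of the flat. Round part 8 mm in radius, flat 2 mm from the axis; the top 2 mm are 1.5 mm smaller all round as a lead-in. The tip stands 25 mm above the box's top when not pressed. Stiff to turn (0.4 N m, no need to); its angle differs each time; sinks when pressed.
- spindle (a joint): How far the sprung shaft is pressed down, m: 0 = out, 0.007 = at its stop. The spring takes about 5 N to start and 9 N at the stop.
- lever_pivot (a point): Pivot of the timer lever, on the box's top face (60 mm above the work surface); its axes are those of the box.
- lever_post (a point): Top centre of the upright round post at the lever's end, 12 mm in diameter, 70 mm from the pivot; its top is 42 mm above the box's top, the lever's flat arm reaches up to 11 mm above the box's top, so the post is free over the upper 31 mm. This point turns with the lever: its -x axis points from pivot to post.
- lever (a joint): Lever angle, rad: 0 = at rest (post towards the box's -x side of the pivot, the robot's side), grows clockwise seen from above (post moves towards the box's +y) to its stop at 1.05. A spring brings it back to 0; at the post it takes about 2 N at rest and 4.5 N at the stop.
- knob: Loose grey plastic knob, upright on the work surface; origin at its underside's centre, z up. Round skirt 48 mm across, 19 mm high; on it a bar grip along x, 14 mm wide, 22 mm high, x = -20 to 20 mm, then a pointed nose at +x; 41 mm high in all. D-shaped blind bore below, 15 mm deep, radius 9 mm, flat 3 mm from the axis on the nose (+x) side: the nose must point the way the shaft's flat faces.
- knob_nose (a point): Tip of the knob's pointed nose, 27 mm from the knob's axis along its +x, 30 mm above its underside.
- knob_seat (a point): Centre of the bore's end, on the knob's axis 15 mm above its underside; it meets the shaft's tip when the knob is fully on.
- jar: Bystander: white jar with a brass lid, 72 mm in diameter, 110 mm high; origin at its underside.
- tub: Bystander: white tub with lid, 90 mm in diameter, 86 mm high; origin at its underside.
- food_box: Bystander: glass food box with a blue lid, 120 x 160 mm, 57 mm high; origin at its underside.

How it is judged:
By the outcome, as a careful person would: the job done as asked, in the order asked, and still so for the second after the job is handed in, while the arm keeps its last pose, push and grip.
It also fails if it takes over 50 s, if anything falls off the work surface, if the arm or the gripper's body presses on something with over 40 N, if the wrist force passes 120 N, or if a joint passes its speed limit or range.

### The arm

A 6-joint arm with a two-finger parallel gripper is mounted at the origin on the work surface. World frame = base frame: x ahead of the robot, y to its left, z up, the work surface at z = 0. Lengths are in m, angles in rad, forces in N, time in s.
With the tool pointing down it reaches from about 0.3 to 0.95 m from the base axis. Payload 3.1 kg.
Tool frame: the origin (TCP) lies midway between the tips of the shut fingers; the grasp point (between the pads) lies behind it (hold_point_z is the z of the grasp point in the tool frame, in m); z points along the fingers, y is the line along which they close (so a half turn about z gives the same grasp; the last joint's range is limited). The gripper opens to 85 mm and grips with 20 to 120 N. Pads are 22 mm wide; open, the fingers measure 114 mm over their backs; the gripper's body (76 mm by 85 mm) begins 54 mm behind the grasp point. The pads swing forward as they close: fully open they stand 13 mm farther back than shut.
Start: joints at [1.184, 0.308, 1.634, -0, 1.2, -0.07], TCP at [0.195, 0.594, 0.231] pointing down, gripper open.
Joint ranges: [-3.06, 3.06], [-0.79, 1.96], [0.05, 2.63], [-1.19, 4.34], [0.05, 2.64], [-2.94, 2.94]. Speed limits (rad/s): [2.79, 2.79, 3.14, 3.14, 3.14, 3.14].

### API

Orientations are given as a rotation vector (axis times angle).
In Python, from workcell import state, camera, hand_in, hold_point_z gives the robot as it stands. The module is installed in compiled form; this text tells all that it offers.
- The arm moves only by the tool move_arm, never from a script. Its argument "moves" is a list of rows, each a list of 7 numbers: the shift along the tool's x, y, z in m, then the turn, a rotation vector about the tool's x, y, z in degrees, then the opening, from 0 (shut) to 1 (fully open). A call has exactly 10 rows; each row shifts and turns the commanded pose from where the row before left it, along the tool's axes as they then stand; what a row does not reach is not made up. A row lasts 1/12 s, in which the tool goes at most 41.7 mm and 7.16 degrees, less where a joint would pass 70% of its speed; a pose out of reach is approached as far as the arm can. A call is refused whole if a number of a shift passes 0.0417 or a number of a turn 7.16, either way. A call with a gripper value outside its range is refused whole. The fingers move at their own pace and stop on an object; "grip_force" is the grip in N (left out, the last holds). Time passes only in rows, so rows that do not move let the fingers close, or fill a call up. It gives the time, the measured TCP pose, the force, the opening and the grip force at its end, in the units of the state.
- state(): the state, without advancing time (a new reading comes with each control period).
- camera(name): name is "side" or "top"; returns a dict with "img" (420x560x3 uint8, blue, green, red), "depth" (420x560 float32, m along the optical axis (not along the pixel's ray), 0 where there is no reading), "K" (3x3 intrinsics, pixels), "position" and "rotation" of the camera in the world. Camera axes: x right, y down, z forward; pixel columns grow to the right and rows downward; lengths in m; the calibration is good to about 2 mm. A picture is of the moment at which its call begins.
- hand_in(): hands the job in; it is judged then, once.
The state is a dict: "time": time; "q": joint angles; "joint_velocities": joint speeds; "tau": joint torques, N m; "tcp_pos": TCP position; "tool_rot": TCP orientation; "contact_force": force on the tool from outside, world axes, zero at the start; "moment": the same for the moment, N m; "gripper_width": opening from 0.0 (shut) to 1.0 (fully open); "grasp_force": force on a finger pad.
Only numpy, scipy, OpenCV 4.12 (cv2) and the standard library are available. Lean on these libraries where they do the work, as an engineer would, in place of code of your own. Each camera call takes 0.05 s, during which the arm holds its last target. There are 200 camera calls.

## Working session

There is one attempt and no reset: what is moved stays moved. The work goes in short steps, Python scripts to look and compute and a tool call to move; the robot and the scene stay as the last step left them, time stands still between calls to the robot, and variables do not carry over. Pictures are saved under pics/ and viewed, at most 10 in all, crops included, and the job is handed in when it is done.

Besides the shell and the picture viewer there is one more tool, called after "Emit:" by a JSON object that holds its "name" and its "arguments". move_arm: Moves the arm, as the interface text tells. Its arguments: {"type":"object","properties":{"moves":{"type":"array","items":{"type":"array","items":{"type":"number"}}},"grip_force":{"type":"number"}},"required":["moves"]}

```bash
mkdir -p pics; cat > h.py <<'E'
import numpy as np, cv2
from workcell import state, camera, hold_point_z
def cloud(c):
    d=c["depth"];K=c["K"];v,u=np.mgrid[:420,:560]
    p=np.stack([(u-K[0,2])*d/K[0,0],(v-K[1,2])*d/K[1,1],d],-1)
    R=np.array(c["rotation"]); 
    if R.shape!=(3,3): R=cv2.Rodrigues(R)[0]
    w=p@R.T+np.array(c["position"]); w[d==0]=np.nan
    return w
E
python3 - <<'E'
from h import *
for n in("top","side"):
    c=camera(n);np.savez(n,**c);cv2.imwrite(f"pics/{n}.png",c["img"]);print(n,c["position"],c["rotation"],c["K"])
s=state();print(s,hold_point_z)
E
```

```text
top [0.41266057 0.08704915 1.26090818] [-2.12536976  2.1411289  -0.17442229] [[395.26963908   0.         287.86152299]
 [  0.         395.26963908 211.33306458]
 [  0.           0.           1.        ]]
side [ 0.75995583 -0.93310201  0.96924169] [-2.27085734 -0.19798895  0.08451989] [[471.28391695   0.         275.73760119]
 [  0.         471.28391695 209.78819033]
 [  0.           0.           1.        ]]
{'time': 0.1, 'q': array([ 1.18430687e+00,  3.08964641e-01,  1.63505505e+00, -2.91750529e-06,
        1.19970561e+00, -6.97038091e-02]), 'joint_velocities': array([-1.31634986e-03, -2.17593633e-03, -3.20265758e-03,  8.17500551e-05,
        5.49018497e-04, -8.30827145e-04]), 'tau': array([-1.50299829e-04, -4.16405869e+01, -2.77643216e+01, -1.42471672e-04,
        4.05272571e-03, -2.17188358e-05]), 'tcp_pos': array([0.19444245, 0.59319688, 0.23013484]), 'tool_rot': array([-0.4954501 , -3.10179139,  0.00326365]), 'contact_force': array([-0.20338973, -0.18891958, -0.69640807]), 'moment': array([-0.0063169 ,  0.02407217,  0.02390842]), 'grasp_force': 0.0, 'gripper_width': 1.0019199160506198} -0.0187
```

View pics/top.png

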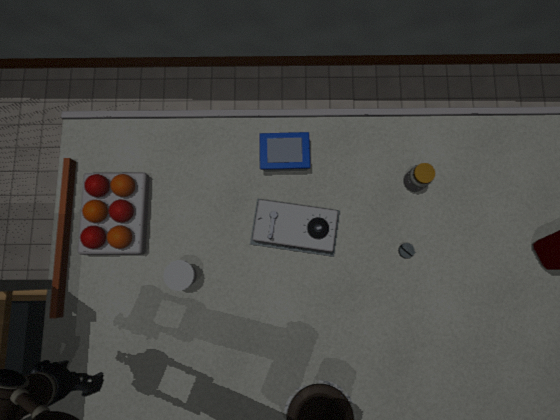

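View pics/side.png

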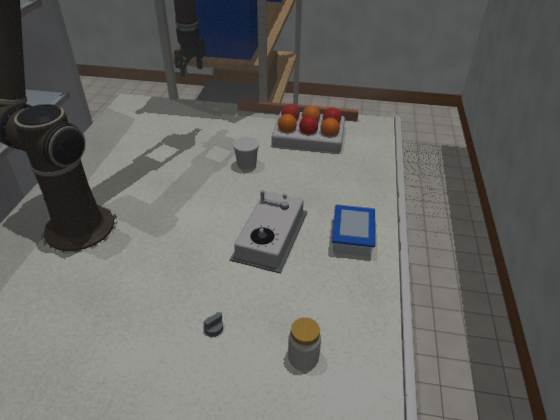

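The top view shows the box around (296,226), the shaft on the black dial at (318,228), the lever post near (270,237) and its pivot near (273,213). The knob is at (406,250), the tub at (180,276), the jar at (422,177) and the food box at (285,150). Next I measure positions from the depth data.

```bash
python3 - <<'E'
from h import *
T=dict(np.load("top.npz"));S=dict(np.load("side.npz"))
wt=cloud(T);ws=cloud(S)
P=np.concatenate([wt.reshape(-1,3),ws.reshape(-1,3)]);src=np.r_[np.zeros(420*560),np.ones(420*560)]
ok=~np.isnan(P[:,0]);P=P[ok];src=src[ok]
print("floor",[np.nanmedian(P[(src==i)&(abs(P[:,2])<.02)][:,2]) for i in(0,1)])
bx=wt[190:260,240:350].reshape(-1,3);c0=bx[(bx[:,2]>.055)&(bx[:,2]<.066)]
for i,nm in((0,"top"),(1,"side")):
    q=P[(src==i)&(np.linalg.norm(P[:,:2]-c0[:,:2].mean(0),axis=1)<.2)]
    t=q[(q[:,2]>.055)&(q[:,2]<.066)]
    r=cv2.minAreaRect((t[:,:2]*1000).astype(np.float32));print(nm,"box",r,t[:,2].mean())
    h=q[q[:,2]>.074]
    n,l,st,ce=cv2.connectedComponentsWithStats((lambda a:a)(np.zeros((2,2),np.uint8)))
    from scipy.cluster.hierarchy import fclusterdata
    L=fclusterdata(h,.015,'distance',method='single')
    for k in set(L):
        g=h[L==k];g2=g[g[:,2]>g[:,2].max()-.006];print(" cl",len(g),g.mean(0).round(4),"top",g2.mean(0).round(4),g[:,2].max().round(4))
kc=wt[250,406]
for i,nm in((0,"top"),(1,"side")):
    q=P[(src==i)&(np.linalg.norm(P[:,:2]-kc[:2],axis=1)<.045)&(P[:,2]>.008)]
    b=q[q[:,2]>.028]
    m=b.mean(0);e=np.linalg.svd(b[:,:2]-m[:2])[2][0];a=(b[:,:2]-m[:2])@e
    print(nm,"knob",len(q),q.mean(0),"circ",cv2.minEnclosingCircle((q[:,:2]*1000).astype(np.float32)),"bar",m,np.degrees(np.arctan2(e[1],e[0])),a.min(),a.max())
def up(img,x,y,w,h,f): return cv2.convertScaleAbs(cv2.resize(img[y:y+h,x:x+w],None,fx=f,fy=f,interpolation=cv2.INTER_CUBIC),alpha=1.6)
a=up(T["img"],246,190,100,70,4);b=up(T["img"],386,230,40,40,7)
c=up(S["img"],226,180,90,90,3.2);d=up(S["img"],190,300,45,45,6.2)
o=np.zeros((600,800,3),np.uint8);o[:280,:400]=a;o[:280,400:680]=b;o[300:588,:288]=c;o[300:579,400:679]=d
cv2.imwrite("pics/z.png",o)
E
```

```text
floor [np.float64(0.0006723320586874415), np.float64(0.001666840833106975)]
top box ((638.2163696289062, 59.30864715576172), (249.59475708007812, 263.2607727050781), 81.22356414794922) 0.060301482507970905
 cl 16 [ 5.598e-01 -2.000e-04  8.380e-02] top [ 5.594e-01 -2.000e-04  8.490e-02] 0.089
 cl 9 [0.5957 0.181  0.0762] top [0.5957 0.181  0.0762] 0.0793
 cl 15 [0.5328 0.1457 0.0993] top [0.5335 0.1463 0.1029] 0.1062
 cl 3 [0.5377 0.1423 0.0754] top [0.5377 0.1423 0.0754] 0.0762
 cl 3 [0.563  0.1403 0.0748] top [0.563  0.1403 0.0748] 0.0756
 cl 18 [0.6017 0.1342 0.0753] top [0.6017 0.1342 0.0753] 0.0777
side box ((639.3240966796875, 56.074790954589844), (254.18605041503906, 261.20513916015625), 81.03901672363281) 0.061391438055887336
 cl 25 [ 0.5612 -0.0058  0.0827] top [ 0.5616 -0.0044  0.0869] 0.0906
 cl 5 [0.599  0.1782 0.0763] top [0.599  0.1782 0.0763] 0.0788
 cl 40 [0.5357 0.1408 0.0906] top [0.5354 0.1409 0.1049] 0.1087
 cl 31 [0.5982 0.1318 0.0755] top [0.5982 0.1318 0.0755] 0.0793
top knob 192 [ 0.49394886 -0.27585055  0.02814182] circ ((491.13897705078125, -275.5189208984375), 28.840343475341797) bar [ 0.49569791 -0.27695748  0.04020791] -130.15168766939146 -0.02308602999742663 0.021395815675575025
side knob 340 [ 0.50070847 -0.2874286   0.02824181] circ ((498.4735107421875, -281.0374755859375), 25.828773498535156) bar [ 0.49862981 -0.28231022  0.03935741] -129.79360580008628 -0.026628308156304438 0.022394066187794937
```

View pics/z.png

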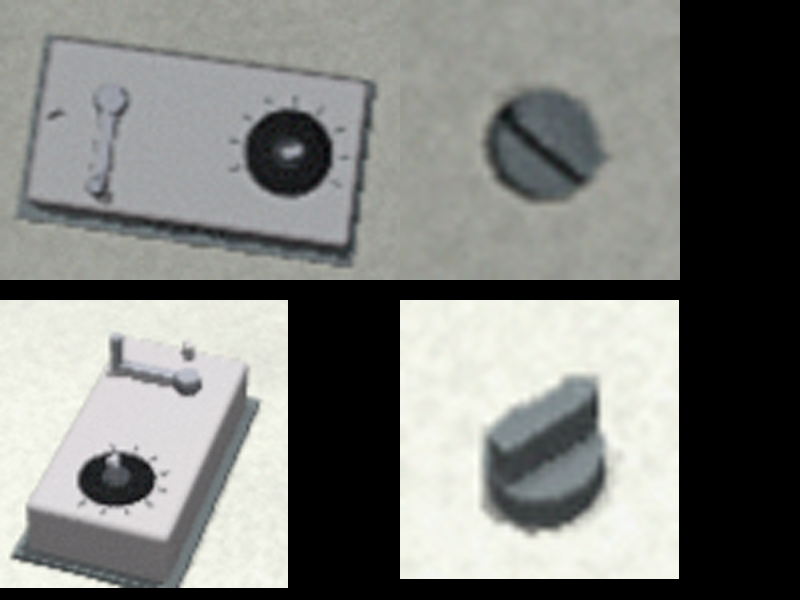

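The zoom shows the lever pivot hub at (110,98) and its post at (97,188) in the top crop, with a stop peg at (55,113). The shaft is about 6 px wide on the dial at (290,150). The nose may be at the right end of the knob, near (603,157). The next step is a sub-pixel fit of box, shaft and knob in both cameras.

```bash
cat > fit.py <<'E'
from h import *
from scipy.optimize import minimize
def Rm(c): 
    R=np.array(c["rotation"]); return R if R.shape==(3,3) else cv2.Rodrigues(R)[0]
def proj(c,P):
    p=(np.asarray(P)-c["position"])@Rm(c); p=p@np.array(c["K"]).T; return p[...,:2]/p[...,2:]
def rect(c,x0,x1,y0,y1,z,s=1000): # out: row -> -x (top = +x), col -> -y
    W=[[x1,y1],[x1,y0],[x0,y0],[x0,y1]]; src=proj(c,[[*w,z] for w in W]).astype(np.float32)
    w,h=int((y1-y0)*s),int((x1-x0)*s)
    H=cv2.getPerspectiveTransform(src,np.float32([[0,0],[w,0],[w,h],[0,h]]))
    return cv2.warpPerspective(c["img"],H,(w,h),flags=cv2.INTER_CUBIC)
def avg(n,k=5):
    cs=[camera(n) for _ in range(k)]; c=cs[0]; c["noise"]=np.std([x["img"].astype(float) for x in cs],0).mean()
    c["img"]=np.mean([x["img"] for x in cs],0).astype(np.float32)
    d=np.array([x["depth"] for x in cs]); c["depth"]=np.median(d,0); return c
E
python3 - <<'E'
from fit import *
out=[]
for n in("top","side"):
    c=avg(n,4);np.savez(n,**c);print(n,"noise",c["noise"])
    b=rect(c,.47,.75,-.13,.25,.06); g=b.mean(2)
    # dial: dark blob
    m=cv2.GaussianBlur(g,(0,0),2)
    thr=(np.median(m)+m.min())/2
    mask=((m<thr)*255).astype(np.uint8);mask=cv2.morphologyEx(mask,cv2.MORPH_CLOSE,np.ones((25,25)))
    nn,l,st,ce=cv2.connectedComponentsWithStats(mask)
    for k in range(1,nn):
        if st[k,4]>800:
            cn=cv2.findContours((l==k).astype(np.uint8),0,1)[0][0]
            e=cv2.fitEllipse(cv2.convexHull(cn)); print("dark",st[k],"ell x %.4f y %.4f"%(.75-e[0][1]/1000,.25-e[0][0]/1000),e[1])
    out.append(np.clip(b*1.6,0,255).astype(np.uint8))
    k=rect(c,.45,.55,-.33,-.23,.03,3000);out.append(np.clip(k*1.6,0,255).astype(np.uint8))
o=np.zeros((600,700,3),np.uint8);o[:280,:380]=out[0];o[300:580,:380]=out[2];o[:300,390:690]=out[1];o[300:600,390:690]=out[3]
cv2.imwrite("pics/r.png",o)
E
```

```text
top noise 1.2153044713588437
dark [  81    0  145    9 1093] ell x 0.7471 y 0.1006 (11.613848686218262, 163.96095275878906)
dark [  57  155  253  125 6589] ell x 0.5405 y 0.0623 (140.26809692382812, 297.7077941894531)
side noise 0.7984312147731775
dark [   98    79   282   173 16834] ell x 0.6007 y -0.0133 (165.20729064941406, 327.6224365234375)
dark [  59  133   70   94 1415] ell x 0.5695 y 0.1585 (75.28977966308594, 105.90171813964844)
```

View pics/r.png

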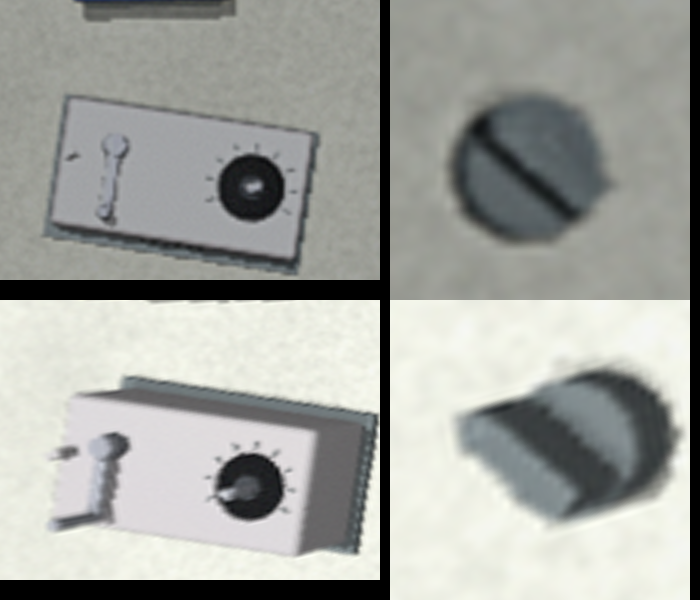

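The rectified views put the dial centre at (251,187) in both cameras, which is roughly x=.563, y=-.001. The bar runs from upper left to lower right. Now I fit silhouette models for the shaft flat and the knob nose.

```bash
cat > fit2.py <<'E'
from fit import *
C={n:dict(np.load(n+".npz")) for n in("top","side")}
F=8
def fill(polys,ox,oy,w,h,val=None):
    m=np.zeros((h*F,w*F),np.uint8)
    for i,p in enumerate(polys):
        q=((p-[ox,oy]+.5)*F*16).round().astype(np.int32)
        cv2.fillConvexPoly(m,cv2.convexHull(q.reshape(-1,1,2)),i+1 if val is None else val[i],shift=4)
    return m
def regions(m,k,w,h): return np.stack([(m==i).reshape(h,F,w,F).mean((1,3)) for i in range(k+1)],-1)
def score(img,A):
    B=A.reshape(-1,A.shape[-1]);y=img.reshape(-1,3)
    B=B[:,B.sum(0)>1.0]
    s=np.linalg.lstsq(B,y,rcond=None)[0]; return ((y-B@s)**2).sum()
def place(P,x,y,t,z0):
    c,s=np.cos(t),np.sin(t);P=np.asarray(P,float);return np.c_[x+c*P[:,0]-s*P[:,1],y+s*P[:,0]+c*P[:,1],z0+P[:,2]]
E
python3 - <<'E'
from fit2 import *
# dial centre per camera
for n,c in C.items():
    b=rect(c,.52,.605,-.045,.04,.06,2000).mean(2)
    m=(b<.5*(np.percentile(b,5)+np.percentile(b,95))).astype(np.uint8);m=cv2.morphologyEx(m,cv2.MORPH_OPEN,np.ones((15,15)))
    nn,l,st,ce=cv2.connectedComponentsWithStats(m);k=1+np.argmax(st[1:,4])
    cn=max(cv2.findContours((l==k).astype(np.uint8),0,1)[0],key=len);e=cv2.fitEllipse(cv2.convexHull(cn))
    C[n]["dc"]=(.605-e[0][1]/2000,.04-e[0][0]/2000);print(n,"dial",C[n]["dc"],e[1])
# shaft
def D(r,f,n=40):
    a0=np.arccos(f/r);a=np.linspace(a0,2*np.pi-a0,n);return np.c_[r*np.cos(a),r*np.sin(a)]
d=D(.008,.002);dt=D(.0065,.0005)
top=lambda z,d:np.c_[d,np.full(len(d),z)]
def shaft(c,x,y,t,w):
    pr=lambda P:proj(c,place(P,x,y,t,.06))
    body=np.r_[top(0,d),top(.023,d)];lead=np.r_[top(.023,dt),top(.025,dt)]
    f=np.array([[.002,s*d[0,1],z] for s in(1,-1) for z in(0,.023)])
    nrm=np.array([np.cos(t),np.sin(t),0]);vis=nrm@(c["position"]-np.array([x,y,.07]))>0
    polys=[pr(body)]+([pr(f)] if vis else [pr(f)[:1]])+[pr(top(.023,d)),pr(lead),pr(top(.025,dt))]
    return regions(fill(polys,*w,val=[1,2,3,1,3]),3,w[2],w[3])
W={}
for n,c in C.items():
    p=proj(c,[[*c["dc"],.07]])[0].round().astype(int);W[n]=(p[0]-8,p[1]-8,17,17)
res=[]
for t in range(0,360,10):
    tot=[];
    for n,c in C.items():
        w=W[n];im=c["img"][w[1]:w[1]+w[3],w[0]:w[0]+w[2]];best=min((score(im,shaft(c,c["dc"][0]+dx,c["dc"][1]+dy,np.radians(t),w)),dx,dy) for dx in np.arange(-.002,.0021,.001) for dy in np.arange(-.002,.0021,.001));tot.append(best)
    res.append((t,tot))
for t,o in res:print(t,[(int(a),round(b*1e3),round(e*1e3)) for a,b,e in o])
E
```

```text
top dial (0.5628834190368652, -0.0006478576660156263) (133.54571533203125, 133.79429626464844)
side dial (0.5639495391845702, 0.0005935859680175765) (134.6722412109375, 135.9816131591797)
0 [(129902, 1, -1), (1394176, -1, 1)]
10 [(128933, 1, -1), (1394352, 0, 1)]
20 [(130352, 1, 0), (1397926, -1, 1)]
30 [(134704, 1, 0), (1404260, 0, -1)]
40 [(143053, 1, 0), (1412710, -1, 2)]
50 [(152000, 1, 0), (1419207, -1, 1)]
60 [(160545, 0, 1), (1429461, -1, 1)]
70 [(163833, -1, 1), (1433429, -2, 1)]
80 [(164148, -1, 0), (1436052, -2, 1)]
90 [(164485, -1, 0), (1440085, -2, 1)]
100 [(163568, -2, 1), (1442500, -2, 2)]
110 [(160865, -2, 1), (1444618, -2, 1)]
120 [(157642, -2, 0), (1447606, -2, 1)]
130 [(159083, -2, 1), (1451759, -2, 2)]
140 [(156121, -2, 0), (1455815, -2, 2)]
150 [(151848, -2, 0), (1456806, -2, 2)]
160 [(149536, -2, 0), (1455665, -2, 2)]
170 [(143808, -2, -1), (1455105, -2, 1)]
180 [(135356, -2, -1), (1449140, -2, -2)]
190 [(135942, -2, -1), (1445414, -2, -2)]
200 [(136157, -2, -2), (1440153, -2, -2)]
210 [(138947, -2, -1), (1439762, -2, -2)]
220 [(145483, -2, -2), (1438768, -2, -2)]
230 [(165362, -1, -2), (1439324, -2, -2)]
240 [(167562, -2, -2), (1441852, -2, -2)]
250 [(174118, -2, -2), (1442480, -2, -2)]
260 [(181546, -2, -2), (1442164, -2, -2)]
270 [(188137, -2, -2), (1441835, -2, -2)]
280 [(186586, 1, -2), (1440428, -2, -2)]
290 [(178557, 1, -2), (1437482, -2, -2)]
300 [(169948, 2, -2), (1433069, -1, -2)]
310 [(159521, 2, -2), (1425779, -1, -2)]
320 [(151043, 2, -2), (1420915, -1, -2)]
330 [(146116, 2, -2), (1413846, -1, -2)]
340 [(139506, 1, -1), (1407987, -1, -2)]
350 [(134879, 1, -1), (1400337, 0, 1)]
```

```bash
python3 - <<'E'
from fit2 import *
# knob
a=np.linspace(0,2*np.pi,60);ci=.024*np.c_[np.cos(a),np.sin(a)]
ft=np.array([[-.02,-.007],[-.02,.007],[.02,.007],[.027,0],[.02,-.007]])
z=lambda d,h:np.c_[d,np.full(len(d),h)]
def knob(c,x,y,t,w):
    pr=lambda P:proj(c,place(P,x,y,t,0))
    polys=[pr(np.r_[z(ci,0),z(ci,.019)]),pr(z(ci,.019)),pr(np.r_[z(ft,.019),z(ft,.041)]),pr(z(ft,.041))]
    return regions(fill(polys,*w),4,w[2],w[3])
for n,c in C.items():
    p=proj(c,[[.497,-.279,.02]])[0].round().astype(int);w=(p[0]-17,p[1]-17,35,35);im=c["img"][w[1]:w[1]+35,w[0]:w[0]+35]
    f=lambda v:score(im,knob(c,v[0]*.01,v[1]*.01,v[2]*.1,w))
    r=[]
    for t0 in np.arange(0,360,30):
        o=minimize(f,[49.7,-27.9,np.radians(t0)*10],method="Nelder-Mead",options=dict(initial_simplex=[[49.7,-27.9,np.radians(t0)*10],[50.2,-27.9,np.radians(t0)*10],[49.7,-27.4,np.radians(t0)*10],[49.7,-27.9,np.radians(t0+15)*10]],maxiter=120))
        r.append((o.fun,o.x[0]*10,o.x[1]*10,np.degrees(o.x[2]*.1)%360))
    r.sort();print(n,*[np.round(q,1) for q in r[:5]],sep="\n")
# box top edge fits and lever post
for n,c in C.items():
    wd=cloud(c).reshape(-1,3);u=(wd[:,0]>.5)&(wd[:,0]<.72)&(wd[:,1]>-.09)&(wd[:,1]<.21)
    t=wd[u&(abs(wd[:,2]-.06)<.004)];print(n,"box",cv2.minAreaRect((t[:,:2]*1000).astype(np.float32)))
E
```

```text
top
[41784.1   495.4  -281.6    49.8]
[42191.6   495.5  -281.6    49.8]
[42311.5   495.4  -281.6    49.6]
[44840.9   495.   -281.8    49.9]
[77998.3   495.4  -281.6   228.9]
side
[ 1.681281e+05  4.962000e+02 -2.813000e+02  4.990000e+01]
[ 1.683673e+05  4.962000e+02 -2.813000e+02  5.000000e+01]
[ 1.686738e+05  4.962000e+02 -2.813000e+02  5.000000e+01]
[ 1.688109e+05  4.962000e+02 -2.813000e+02  5.010000e+01]
[ 1.689831e+05  4.961000e+02 -2.812000e+02  5.020000e+01]
top box ((572.2369995117188, 69.55570983886719), (248.78054809570312, 129.64657592773438), 81.15957641601562)
side box ((574.4566040039062, 66.48197174072266), (250.5894317626953, 128.97018432617188), 81.1020278930664)
```

Both cameras agree on the knob at (0.4958,-0.2815) with its nose at 50°. The box yaw is -8.85° with its centre near (0.573,0.068). The shaft fit needs refining, masked to the dial only.

```bash
cat > shaft.py <<'E'
from fit2 import *
def D(r,f,n=40):
    a0=np.arccos(f/r);a=np.linspace(a0,2*np.pi-a0,n);return np.c_[r*np.cos(a),r*np.sin(a)]
d=D(.008,.002);dt=D(.0065,.0005);top=lambda z,d:np.c_[d,np.full(len(d),z)]
DC=dict(top=(.5629,-.0006),side=(.5639,.0006))
def shaft(c,x,y,t,w):
    polys=[];val=[]
    view=c["position"]-np.array([x,y,.07])
    for dd,z0,z1 in((d,0,.023),(dt,.023,.025)):
        e=np.r_[dd,dd[:1]]
        for i in range(len(dd)):
            m=e[i+1]-e[i];nl=np.array([m[1],-m[0]]);az=np.arctan2(nl[1],nl[0])+t
            if np.cos(az)*view[0]+np.sin(az)*view[1]<=0: continue
            rel=(np.degrees(az-np.arctan2(view[1],view[0]))+180)%360-180
            v=2 if i==len(dd)-1 else (3 if rel<-30 else 4 if rel<30 else 5)
            polys.append(proj(c,place([[*e[i],z0],[*e[i+1],z0],[*e[i],z1],[*e[i+1],z1]],x,y,t,.06)));val.append(v)
        polys.append(proj(c,place(top(z1,dd),x,y,t,.06)));val.append(1)
    return regions(fill(polys,*w,val=val),5,w[2],w[3])
def run(n,ts,rng=.0011):
    c=C[n];dc=DC[n];p=proj(c,[[*dc,.07]])[0].round().astype(int);w=(p[0]-9,p[1]-9,19,19)
    im=c["img"][w[1]:w[1]+19,w[0]:w[0]+19]
    a=np.linspace(0,6.28,60);el=proj(c,np.c_[dc[0]+.029*np.cos(a),dc[1]+.029*np.sin(a),0*a+.06])
    b=np.c_[dc[0]+.009*np.cos(a),dc[1]+.009*np.sin(a),0*a+.087]
    mk=(fill([el,proj(c,b)],*w,val=[1,1]).reshape(19,F,19,F).mean((1,3))>.99)
    out=[]
    for t in ts:
        out.append(min((score(im[mk],shaft(c,dc[0]+dx,dc[1]+dy,np.radians(t),w)[mk]),dx*1e3,dy*1e3) for dx in np.arange(-rng,rng+1e-4,.00055) for dy in np.arange(-rng,rng+1e-4,.00055)))
    return out
if __name__=="__main__":
    ts=range(0,360,10);A=run("top",ts);B=run("side",ts)
    for t,a,b in zip(ts,A,B):print(t,np.round(a,1),np.round(b,1),round(a[0]/min(A)[0]+b[0]/min(B)[0],2))
E
python3 shaft.py
python3 - <<'E'
import sys;sys.path.insert(0,'.')
import os;os.chdir('.')
from fit2 import *
o=[]
for n,z in(("top",.07),("side",.07)):
    c=C[n];p=proj(c,[[.563,0,.075]])[0].round().astype(int);q=c["img"][p[1]-14:p[1]+14,p[0]-14:p[0]+14]
    o.append(np.clip(cv2.resize(q,None,fx=14,fy=14,interpolation=cv2.INTER_NEAREST)*1.8,0,255))
cv2.imwrite("pics/s.png",np.hstack(o))
E
```

```text
0 [ 2.51103e+04  5.00000e-01 -1.10000e+00] [ 6.0627e+04 -6.0000e-01  1.1000e+00] 2.01
10 [ 2.51081e+04  5.00000e-01 -6.00000e-01] [ 5.98781e+04 -6.00000e-01  1.10000e+00] 2.0
20 [ 2.9648e+04  5.0000e-01 -6.0000e-01] [ 6.90299e+04 -6.00000e-01  1.10000e+00] 2.33
30 [ 3.42647e+04  5.00000e-01 -6.00000e-01] [7.30609e+04 0.00000e+00 1.10000e+00] 2.58
40 [4.23809e+04 5.00000e-01 0.00000e+00] [ 8.35383e+04 -6.00000e-01  1.10000e+00] 3.08
50 [5.08171e+04 5.00000e-01 0.00000e+00] [ 9.5704e+04 -6.0000e-01  1.1000e+00] 3.62
60 [6.01921e+04 5.00000e-01 5.00000e-01] [ 1.076598e+05 -1.100000e+00  1.100000e+00] 4.2
70 [6.24906e+04 0.00000e+00 5.00000e-01] [ 1.127601e+05 -1.100000e+00  1.100000e+00] 4.37
80 [ 6.41088e+04 -6.00000e-01  0.00000e+00] [ 1.200736e+05 -1.100000e+00  1.100000e+00] 4.56
90 [ 6.40399e+04 -1.10000e+00  0.00000e+00] [ 1.305024e+05 -1.100000e+00  1.100000e+00] 4.73
100 [ 6.78492e+04 -1.10000e+00  1.10000e+00] [ 1.387947e+05 -1.100000e+00  1.100000e+00] 5.02
110 [ 6.46913e+04 -1.10000e+00  1.10000e+00] [ 1.432075e+05 -1.100000e+00  1.100000e+00] 4.97
120 [ 6.41932e+04 -1.10000e
[... 1589 characters left out ...]
03548e+05 0.000000e+00 5.000000e-01] 5.3
300 [ 7.63654e+04  1.10000e+00 -1.10000e+00] [ 1.078096e+05 -6.000000e-01  5.000000e-01] 4.84
310 [ 6.76305e+04  1.10000e+00 -1.10000e+00] [ 1.023478e+05 -6.000000e-01  5.000000e-01] 4.4
320 [ 5.69899e+04  1.10000e+00 -1.10000e+00] [ 9.43251e+04 -1.10000e+00  5.00000e-01] 3.85
330 [ 4.4812e+04  1.1000e+00 -1.1000e+00] [ 7.9102e+04 -1.1000e+00  1.1000e+00] 3.11
340 [ 3.67859e+04  1.10000e+00 -1.10000e+00] [ 6.95357e+04 -1.10000e+00  1.10000e+00] 2.63
350 [ 3.1543e+04  1.1000e+00 -1.1000e+00] [ 6.52428e+04 -6.00000e-01  1.10000e+00] 2.35[ WARN:0@0.890] global loadsave.cpp:1063 imwrite_ Unsupported depth image for selected encoder is fallbacked to CV_8U.
```

View pics/s.png

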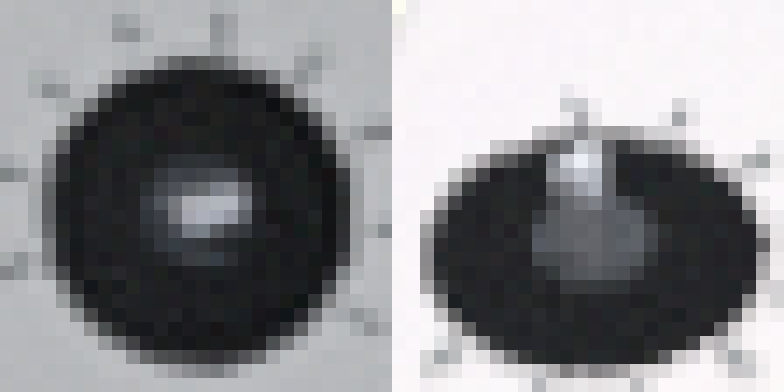

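The close-up shows an unmentioned collar, the wide grey base at right panel (595,240). A narrow bright shaft stands on it at (577,170), left of the axis in the side view, so the flat faces roughly +x. I add the collar to the model and refit finely.

```bash
cat > shaft2.py <<'E'
import shaft as S
from fit2 import *
a=np.linspace(0,2*np.pi,50)
def mk(cr,ch):
    def f(c,x,y,t,w):
        ring=lambda z:np.c_[cr*np.cos(a),cr*np.sin(a),0*a+z]
        polys=[proj(c,place(np.r_[ring(0),ring(ch)],x,y,0,.06)),proj(c,place(ring(ch),x,y,0,.06))];val=[6,7]
        view=c["position"]-np.array([x,y,.07])
        for dd,z0,z1 in((S.d,ch,.023),(S.dt,.023,.025)):
            e=np.r_[dd,dd[:1]]
            for i in range(len(dd)):
                m=e[i+1]-e[i];az=np.arctan2(-m[0],m[1])+t
                if np.cos(az)*view[0]+np.sin(az)*view[1]<=0: continue
                polys.append(proj(c,place([[*e[i],z0],[*e[i+1],z0],[*e[i],z1],[*e[i+1],z1]],x,y,t,.06)));val.append(2 if i==len(dd)-1 else 3)
            polys.append(proj(c,place(S.top(z1,dd),x,y,t,.06)));val.append(1)
        return regions(fill(polys,*w,val=val),7,w[2],w[3])
    return f
best=[]
for cr in(.010,.0115,.013):
    for ch in(.002,.005,.008):
        S.shaft=mk(cr,ch);b=min((r,t) for t in(0,10,20) for r in S.run("side",[t]));best.append((b[0][0],cr,ch,b))
best.sort();print(*best[:3],sep="\n");S.shaft=mk(*best[0][1:3])
ts=[-40,-30,-20,-10,-5,0,5,10,15,20,30,40,180,190,200];A=S.run("top",ts);B=S.run("side",ts)
for t,p,q in zip(ts,A,B):print(t,np.round(p,1),np.round(q,1),round(p[0]/min(A)[0]+q[0]/min(B)[0],2))
E
python3 shaft2.py
```

```text
(np.float64(25525.41015776463), 0.0115, 0.005, ((np.float64(25525.41015776463), np.float64(-0.55), np.float64(1.1)), 0))
(np.float64(26248.76650985185), 0.013, 0.002, ((np.float64(26248.76650985185), np.float64(-0.55), np.float64(1.1)), 0))
(np.float64(26902.440438991795), 0.0115, 0.002, ((np.float64(26902.440438991795), np.float64(-0.55), np.float64(1.1)), 0))
-40 [ 3.73398e+04  0.00000e+00 -6.00000e-01] [ 6.19375e+04 -1.10000e+00  5.00000e-01] 5.8
-30 [ 2.94355e+04  5.00000e-01 -6.00000e-01] [ 4.54611e+04 -1.10000e+00  1.10000e+00] 4.44
-20 [ 2.32097e+04  5.00000e-01 -6.00000e-01] [ 3.53982e+04 -1.10000e+00  1.10000e+00] 3.49
-10 [ 1.7896e+04  5.0000e-01 -6.0000e-01] [ 3.06166e+04 -1.10000e+00  1.10000e+00] 2.82
-5 [ 1.45844e+04  5.00000e-01 -6.00000e-01] [ 2.66796e+04 -1.10000e+00  1.10000e+00] 2.36
0 [ 1.17181e+04  5.00000e-01 -6.00000e-01] [ 2.55254e+04 -6.00000e-01  1.10000e+00] 2.06
5 [ 1.10605e+04  5.00000e-01 -6.00000e-01] [ 2.57575e+04 -6.00000e-01  1.10000e+00] 2.01
10 [1.12388e+04 5.00000e-01 0.00000e+00] [2.82393e+04 0.00000e+00 1.10000e+00] 2.12
15 [1.1375e+04 5.0000e-01 0.0000e+00] [3.22022e+04 0.00000e+00 1.10000e+00] 2.29
20 [11253.6     0.      0. ] [ 3.90728e+04 -6.00000e-01  1.10000e+00] 2.55
30 [14092.8     0.      0. ] [ 4.93259e+04 -6.00000e-01  1.10000e+00] 3.21
40 [1.92231e+04 0.00000e+00 5.00000e-01] [ 6.37021e+04 -6.00000e-01  1.10000e+00] 4.23
180 [ 2.37559e+04  1.10000e+00 -1.10000e+00] [ 1.67944e+05 -1.10000e+00  1.10000e+00] 8.73
190 [ 2.95034e+04 -1.10000e+00 -6.00000e-01] [ 1.616855e+05 -1.100000e+00  1.100000e+00] 9.0
200 [ 2.83196e+04 -1.10000e+00 -1.10000e+00] [ 1.344221e+05 -1.100000e+00  1.100000e+00] 7.83
```

The shaft flat faces about 5° and its axis is near (0.563,0.000). A tool x yaw of 50° suits both pushing the lever along its chord and gripping the knob. First I turn by +112° with the fingers shut.

Emit:
{"name": "move_arm", "arguments": {"moves": [[0,0,0,0,0,7,0],[0,0,0,0,0,7,0],[0,0,0,0,0,7,0],[0,0,0,0,0,7,0],[0,0,0,0,0,7,0],[0,0,0,0,0,7,0],[0,0,0,0,0,7,0],[0,0,0,0,0,7,0],[0,0,0,0,0,7,0],[0,0,0,0,0,7,0]], "grip_force": 40}}

```text
time: 1.33
tcp_pos: [0.1948, 0.5939, 0.2313]
tool_rot: [-2.192, -2.25, -0.0]
contact_force: [0.4, 0.4, 0.2]
gripper_width: -0.0
grasp_force: 0.0
```

Emit:
{"name": "move_arm", "arguments": {"moves": [[0,0,0,0,0,7,0],[0,0,0,0,0,7,0],[0,0,0,0,0,7,0],[0,0,0,0,0,7,0],[0,0,0,0,0,7,0],[0,0,0,0,0,7,0],[0,0.0405,0,0,0,0,0],[0,0.0405,0,0,0,0,0],[0,0.0405,0,0,0,0,0],[0,0.0405,0,0,0,0,0]]}}

```text
time: 2.17
tcp_pos: [0.3194, 0.4885, 0.2314]
tool_rot: [-2.848, -1.326, -0.001]
contact_force: [0.7, 0.6, 0.4]
gripper_width: -0.001
grasp_force: 0.0
```

```bash
cat >> h.py <<'E'
from scipy.spatial.transform import Rotation as Ro
def to(p,yaw):
    s=state();R=Ro.from_rotvec(s["tool_rot"]);y=np.radians(yaw)
    G=Ro.from_matrix(np.array([[np.cos(y),np.sin(y),0],[np.sin(y),-np.cos(y),0],[0,0,-1]]))
    x=R.as_matrix()[:,0]
    print("t %.2f"%s["time"],"pos",s["tcp_pos"].round(4),"yaw",np.degrees(np.arctan2(x[1],x[0])).round(2),"F",s["contact_force"].round(2),"M",s["moment"].round(2),"w",round(s["gripper_width"],3),"g",s["grasp_force"],"q6",s["q"][5].round(2))
    print(" shift mm",(R.inv().apply(np.array(p)-s["tcp_pos"])*1e3).round(2),"turn",np.degrees((R.inv()*G).as_rotvec()).round(2))
E
python3 -c "
from h import *
to([.513,.127,.13],50);to([.513,.127,.082],50)"
```

```text
t 2.17 pos [0.3194 0.4885 0.2314] yaw 49.93 F [0.68 0.59 0.45] M [-0.    0.   -0.02] w -0.001 g 0.0 q6 1.62
 shift mm [-152.01  380.89  101.4 ] turn [ 0.   -0.03 -0.07]
t 2.17 pos [0.3194 0.4885 0.2314] yaw 49.93 F [0.68 0.59 0.45] M [-0.    0.   -0.02] w -0.001 g 0.0 q6 1.62
 shift mm [-152.04  380.88  149.4 ] turn [ 0.   -0.03 -0.07]
```

Emit:
{"name": "move_arm", "arguments": {"moves": [[-0.015,0.038,0,0,0,0,0],[-0.015,0.038,0,0,0,0,0],[-0.015,0.038,0,0,0,0,0],[-0.015,0.038,0,0,0,0,0],[-0.015,0.038,0,0,0,0,0],[-0.015,0.038,0,0,0,0,0],[-0.015,0.038,0,0,0,0,0],[-0.015,0.038,0,0,0,0,0],[-0.015,0.038,0,0,0,0,0],[-0.015,0.038,0,0,0,0,0]]}}

```text
time: 3.0
tcp_pos: [0.513, 0.1279, 0.2317]
tool_rot: [2.849, 1.324, 0.002]
contact_force: [0.2, 0.3, -0.0]
gripper_width: -0.001
grasp_force: 0.0
```

Emit:
{"name": "move_arm", "arguments": {"moves": [[0,0,0.03,0,0,0,0],[0,0,0.03,0,0,0,0],[0,0,0.03,0,0,0,0],[0,0,0.02,0,0,0,0],[0,0,0.01,0,0,0,0],[0,0,0.01,0,0,0,0],[0,0,0.01,0,0,0,0],[0,0,0.009,0,0,0,0],[0,0,0,0,0,0,0],[0,0,0,0,0,0,0]]}}

```text
time: 3.83
tcp_pos: [0.5125, 0.1299, 0.0824]
tool_rot: [2.849, 1.324, 0.0]
contact_force: [0.5, 0.2, 0.3]
gripper_width: -0.001
grasp_force: 0.0
```

```bash
python3 -c "
from h import *
to([.513,.127,.082],50)"
```

```text
t 3.83 pos [0.5125 0.1299 0.0824] yaw 49.86 F [0.5  0.2  0.27] M [-0.   -0.04  0.  ] w -0.001 g 0.0 q6 0.87
 shift mm [-1.9   2.31  0.41] turn [ 0.01 -0.01 -0.14]
```

Emit:
{"name": "move_arm", "arguments": {"moves": [[0.004,0.001,0,0,0,0,0],[0.008,0.001,0,0,0,0,0],[0.008,0,0,0,0,0,0],[0.008,0,0,0,0,0,0],[0.008,0,0,0,0,0,0],[0.008,0,0,0,0,0,0],[0.008,0,0,0,0,0,0],[0.008,0,0,0,0,0,0],[0.007,0,0,0,0,0,0],[0,0,0,0,0,0,0]]}}

```text
time: 4.67
tcp_pos: [0.5576, 0.1801, 0.082]
tool_rot: [2.848, 1.325, -0.001]
contact_force: [-3.1, -2.8, -1.6]
gripper_width: -0.004
grasp_force: 2.0
```

```bash
python3 -c "
from fit import *
from h import to
to([.57,.2,.082],50)
c=camera('side');r=rect(c,.47,.70,.02,.27,.06,2200);cv2.imwrite('pics/l1.png',r)"
```

```text
t 4.67 pos [0.5576 0.1801 0.082 ] yaw 49.91 F [-3.14 -2.79 -1.57] M [-0.45  0.49  0.04] w -0.004 g 2.034497712738812 q6 0.94
 shift mm [23.18 -3.32 -0.04] turn [ 0.03  0.04 -0.09]
```

View pics/l1.png

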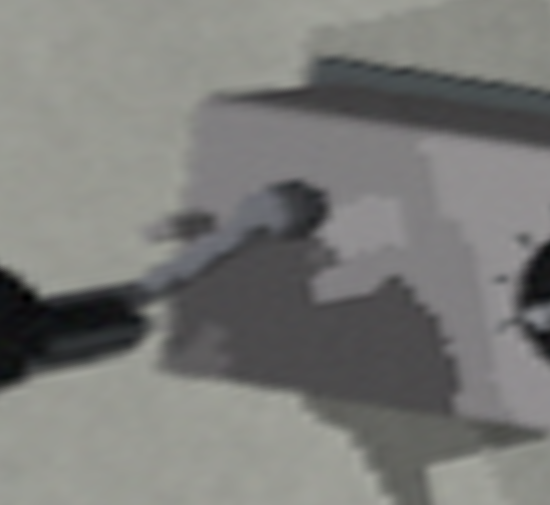

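The lever arm is swung most of the way towards the stop peg at (180,228), with the finger at (100,310) pushing it. I continue in small steps until the force rises.

Emit:
{"name": "move_arm", "arguments": {"moves": [[0.002,0,0,0,0,0,0],[0.002,0,0,0,0,0,0],[0.002,0,0,0,0,0,0],[0.001,0,0,0,0,0,0],[0.001,0,0,0,0,0,0],[0.001,0,0,0,0,0,0],[0.001,0,0,0,0,0,0],[0.001,0,0,0,0,0,0],[0,0,0,0,0,0,0],[0,0,0,0,0,0,0]]}}

```text
time: 5.55
tcp_pos: [0.5648, 0.1858, 0.0823]
tool_rot: [2.846, 1.323, -0.0]
contact_force: [-1.3, -8.7, -2.1]
gripper_width: -0.004
grasp_force: 3.3
```

Emit:
{"name": "move_arm", "arguments": {"moves": [[0.001,0,0,0,0,0,0],[0.001,0,0,0,0,0,0],[0.001,0,0,0,0,0,0],[0.001,0,0,0,0,0,0],[0,0,0,0,0,0,0],[0,0,0,0,0,0,0],[0,0,0,0,0,0,0],[0,0,0,0,0,0,0],[0,0,0,0,0,0,0],[0,0,0,0,0,0,0]]}}

```text
time: 6.38
tcp_pos: [0.5671, 0.1878, 0.0825]
tool_rot: [2.844, 1.323, -0.003]
contact_force: [-0.9, -10.7, -0.5]
gripper_width: 0.004
grasp_force: 4.7
```

```bash
python3 -c "
from fit import *
from h import to
to([.57,.2,.082],50)
c=camera('side');r=rect(c,.52,.66,.09,.25,.07,3500);cv2.imwrite('pics/l2.png',r)"
```

```text
t 6.38 pos [0.5671 0.1878 0.0825] yaw 49.88 F [ -0.92 -10.7   -0.46] M [-1.75  0.28 -0.06] w 0.004 g 4.6636949479579926 q6 0.95
 shift mm [11.19 -5.68  0.39] turn [ 0.2   0.22 -0.12]
```

View pics/l2.png

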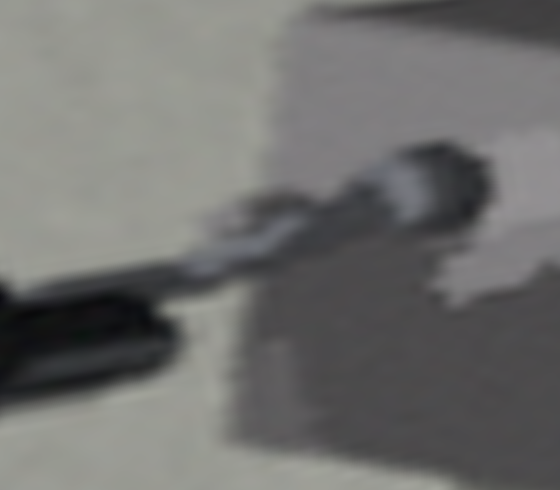

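The arm now touches the peg at (225,235), and the measured lever angle is about 60°. I push a few mm along the final tangent to make sure the lever is hard on its stop.

Emit:
{"name": "move_arm", "arguments": {"moves": [[0.001,0.0015,0,0,0,0,0],[0.001,0.0015,0,0,0,0,0],[0.001,0.001,0,0,0,0,0],[0.001,0.001,0,0,0,0,0],[0.001,0,0,0,0,0,0],[0.001,0,0,0,0,0,0],[0,0,0,0,0,0,0],[0,0,0,0,0,0,0],[0,0,0,0,0,0,0],[0,0,0,0,0,0,0]]}}

```text
time: 7.27
tcp_pos: [0.5678, 0.1879, 0.0821]
tool_rot: [2.847, 1.325, -0.029]
contact_force: [-15.6, -12.6, 12.9]
gripper_width: -0.001
grasp_force: 10.4
```

The arm is blocked at 20 N, so the lever is at its stop. I retreat, letting it spring back, then lift and open the fingers.

Emit:
{"name": "move_arm", "arguments": {"moves": [[-0.012,0,0,0,0,0,0],[-0.02,0,0,0,0,0,0],[-0.025,0,0,0,0,0,0],[-0.025,0,0,0,0,0,0],[-0.025,0,0,0,0,0,0],[0,0,-0.02,0,0,0,0],[0,0,-0.03,0,0,0,0],[0,0,-0.03,0,0,0,1],[0,0,-0.02,0,0,0,1],[0,0,0,0,0,0,1]]}}

```text
time: 8.1
tcp_pos: [0.5118, 0.1119, 0.1895]
tool_rot: [2.846, 1.321, 0.026]
contact_force: [1.0, 0.3, 0.3]
gripper_width: 0.422
grasp_force: 0.0
```

```bash
python3 -c "
from fit import *
from h import to
to([.4958,-.2815,.10],50)
c=camera('side');w=cloud(c).reshape(-1,3)
g=w[(w[:,2]>.095)&(w[:,2]<.112)&(w[:,0]>.45)&(w[:,0]<.66)&(w[:,1]>.08)&(w[:,1]<.25)]
print(len(g),np.median(g,0) if len(g) else 0)"
```

```text
t 8.10 pos [0.5118 0.1119 0.1895] yaw 49.8 F [1.03 0.32 0.33] M [-0.03 -0.03 -0.01] w 0.422 g 0.0 q6 0.83
 shift mm [-312.05  240.78   87.82] turn [ 0.61 -0.78 -0.2 ]
15 [0.53512155 0.14206071 0.10028595]
```

The lever post is back at rest at (.535,.142). Now I go to the knob.

Emit:
{"name": "move_arm", "arguments": {"moves": [[-0.031,0.024,0,0.6,-0.8,0,1],[-0.031,0.024,0,0,0,0,1],[-0.031,0.024,0,0,0,0,1],[-0.031,0.024,0,0,0,0,1],[-0.031,0.024,0,0,0,0,1],[-0.031,0.024,0,0,0,0,1],[-0.031,0.024,0,0,0,0,1],[-0.031,0.024,0,0,0,0,1],[-0.031,0.024,0,0,0,0,1],[-0.031,0.024,0,0,0,0,1]], "grip_force": 60}}

```text
time: 8.98
tcp_pos: [0.489, -0.2828, 0.183]
tool_rot: [-2.846, -1.322, 0.025]
contact_force: [0.2, 0.2, -0.1]
gripper_width: 1.001
grasp_force: 0.0
```

Emit:
{"name": "move_arm", "arguments": {"moves": [[0,0,0.03,0,0,0,1],[0,0,0.03,0,0,0,1],[0,0,0.02,0,0,0,1],[0,0,0.01,0,0,0,1],[0,0,0,0,0,0,1],[0,0,0,0,0,0,1],[0,0,0,0,0,0,1],[0,0,0,0,0,0,1],[0,0,0,0,0,0,1],[0,0,0,0,0,0,1]]}}

```text
time: 9.82
tcp_pos: [0.4884, -0.2817, 0.0953]
tool_rot: [-2.848, -1.324, 0.025]
contact_force: [0.7, -0.2, -0.0]
gripper_width: 1.002
grasp_force: 0.0
```

```bash
python3 -c "
from h import *
to([.4958,-.2815,.0215],49.9)"
```

```text
t 9.82 pos [ 0.4884 -0.2817  0.0953] yaw 49.87 F [ 0.69 -0.17 -0.03] M [ 0.   -0.02  0.04] w 1.002 g 0.0 q6 0.12
 shift mm [ 5.96  6.09 73.67] turn [-0.45  0.78 -0.04]
```

Emit:
{"name": "move_arm", "arguments": {"moves": [[0.003,0.003,0,-0.5,0.8,0,1],[0.003,0.003,0,0,0,0,1],[0,0,0.02,0,0,0,1],[0,0,0.02,0,0,0,1],[0,0,0.015,0,0,0,1],[0,0,0.01,0,0,0,1],[0,0,0.005,0,0,0,1],[0,0,0.003,0,0,0,1],[0,0,0,0,0,0,1],[0,0,0,0,0,0,1]]}}

```text
time: 10.65
tcp_pos: [0.4964, -0.2809, 0.0215]
tool_rot: [-2.849, -1.324, 0.0]
contact_force: [0.6, 0.6, 0.9]
gripper_width: 0.996
grasp_force: 0.0
```

```bash
python3 -c "
from h import *
to([.4958,-.2815,.0215],49.9)"
```

```text
t 10.65 pos [ 0.4964 -0.2809  0.0215] yaw 49.85 F [0.58 0.63 0.9 ] M [ 0.02  0.03 -0.  ] w 0.996 g 0.0 q6 0.11
 shift mm [-0.84 -0.13 -0.01] turn [-0.02 -0.01 -0.05]
```

Emit:
{"name": "move_arm", "arguments": {"moves": [[-0.001,0,0,0,0,0,0],[0,0,0,0,0,0,0],[0,0,0,0,0,0,0],[0,0,0,0,0,0,0],[0,0,0,0,0,0,0],[0,0,0,0,0,0,0],[0,0,0,0,0,0,0],[0,0,0,0,0,0,0],[0,0,0,0,0,0,0],[0,0,0,0,0,0,0]]}}

```text
time: 11.48
tcp_pos: [0.4955, -0.2816, 0.0212]
tool_rot: [-2.848, -1.323, 0.0]
contact_force: [-0.1, -0.3, 3.6]
gripper_width: 0.148
grasp_force: 60.5
```

```bash
python3 -c "
from h import *
to([.4958,-.2815,.15],5)"
```

```text
t 11.48 pos [ 0.4955 -0.2816  0.0212] yaw 49.85 F [-0.08 -0.31  3.61] M [-0.01  0.02  0.03] w 0.148 g 60.49089074134827 q6 0.11
 shift mm [ 2.3000e-01  6.0000e-02 -1.2875e+02] turn [-5.000e-02  1.000e-02  4.485e+01]
```

Emit:
{"name": "move_arm", "arguments": {"moves": [[0,0,-0.01,0,0,0,0],[0,0,-0.02,0,0,5,0],[0,0,-0.02,0,0,5,0],[0,0,-0.02,0,0,5,0],[0,0,-0.02,0,0,5,0],[0,0,-0.02,0,0,5,0],[0,0,-0.02,0,0,5,0],[0,0,0,0,0,5,0],[0,0,0,0,0,5,0],[0,0,0,0,0,5,0]]}}

```text
time: 12.32
tcp_pos: [0.4952, -0.2813, 0.1517]
tool_rot: [-3.138, -0.126, 0.001]
contact_force: [0.2, -0.3, -0.1]
gripper_width: 0.149
grasp_force: 60.1
```

```bash
python3 -c "
from h import *
to([.5633,.0002,.15],5)"
```

```text
t 12.32 pos [ 0.4952 -0.2813  0.1517] yaw 4.6 F [ 0.23 -0.33 -0.08] M [-0.    0.02  0.06] w 0.149 g 60.09280443191528 q6 0.9
 shift mm [  90.51 -275.15    1.89] turn [-0.05  0.05 -0.4 ]
```

Emit:
{"name": "move_arm", "arguments": {"moves": [[0.009,-0.0275,0,0,0,0,0],[0.009,-0.0275,0,0,0,0,0],[0.009,-0.0275,0,0,0,0,0],[0.009,-0.0275,0,0,0,0,0],[0.009,-0.0275,0,0,0,0,0],[0.009,-0.0275,0,0,0,0,0],[0.009,-0.0275,0,0,0,0,0],[0.009,-0.0275,0,0,0,0,0],[0.009,-0.0275,0,0,0,0,0],[0.009,-0.0275,0,0,0,0,0]]}}

```text
time: 13.15
tcp_pos: [0.5613, 0.0017, 0.1512]
tool_rot: [-3.138, -0.133, 0.003]
contact_force: [0.3, -0.5, -0.3]
gripper_width: 0.145
grasp_force: 60.1
```

Emit:
{"name": "move_arm", "arguments": {"moves": [[0,0,0.01,0,0,0,0],[0,0,0.01,0,0,0,0],[0,0,0.01,0,0,0,0],[0,0,0.005,0,0,0,0],[0,0,0,0,0,0,0],[0,0,0,0,0,0,0],[0,0,0,0,0,0,0],[0,0,0,0,0,0,0],[0,0,0,0,0,0,0],[0,0,0,0,0,0,0]]}}

```text
time: 13.98
tcp_pos: [0.5621, 0.0, 0.1166]
tool_rot: [-3.138, -0.132, 0.001]
contact_force: [-0.1, -1.5, -0.0]
gripper_width: 0.144
grasp_force: 60.1
```

```bash
cat > kn.py <<'E'
from fit2 import *
import sys
from h import to
a=np.linspace(0,2*np.pi,60);ci=.024*np.c_[np.cos(a),np.sin(a)]
z=lambda d,h:np.c_[d,np.full(len(d),h)]
def check():
    """skirt of held knob: silhouette fit in the side camera with knob z known"""
    s=state();x,y,zt=s["tcp_pos"];zz=zt-.0212
    c=camera("side");p=proj(c,[[x,y,zz+.008]])[0].round().astype(int);w=(p[0]-13,p[1]-9,27,19)
    cv2.imwrite("pics/k%d.png"%int(s["time"]*100),np.clip(cv2.resize(c["img"][p[1]-25:p[1]+25,p[0]-30:p[0]+30],None,fx=10,fy=10,interpolation=cv2.INTER_CUBIC)*1.4,0,255).astype(np.uint8))
    print("k%d"%int(s["time"]*100))
E
python3 -c "
from kn import *
to([.5633,.0002,.11],5);check()"; ls -t pics|head -1
```

```text
t 13.98 pos [0.5621 0.     0.1166] yaw 4.83 F [-0.11 -1.47 -0.01] M [-0.02  0.03  0.02] w 0.144 g 60.07456183433533 q6 1.41
 shift mm [ 1.24 -0.08  6.58] turn [-0.06  0.02 -0.17]
k1398
k1398.png
```

Emit:
{"name": "move_arm", "arguments": {"moves": [[0.001,0,0.003,0,0,0,0],[0,0,0.003,0,0,0,0],[0,0,0.002,0,0,0,0],[0,0,0.002,0,0,0,0],[0,0,0.002,0,0,0,0],[0,0,0.001,0,0,0,0],[0,0,0.001,0,0,0,0],[0,0,0.001,0,0,0,0],[0,0,0,0,0,0,0],[0,0,0,0,0,0,0]]}}

```text
time: 14.87
tcp_pos: [0.5628, -0.0, 0.101]
tool_rot: [-3.138, -0.133, 0.001]
contact_force: [1.3, -1.7, -0.5]
gripper_width: 0.145
grasp_force: 60.1
```

```bash
python3 -c "
from h import *
to([.5633,.0002,.10],5)"
```

```text
t 14.87 pos [ 0.5628 -0.      0.101 ] yaw 4.85 F [ 1.33 -1.7  -0.53] M [-0.41 -0.09 -0.03] w 0.145 g 60.08640468120575 q6 1.41
 shift mm [ 0.5  -0.17  1.  ] turn [-0.04  0.05 -0.15]
```

The underside is 5 mm below the tip with no vertical force, so the knob has entered. I continue down.

Emit:
{"name": "move_arm", "arguments": {"moves": [[0,0,0.002,0,0,0,0],[0,0,0.002,0,0,0,0],[0,0,0.002,0,0,0,0],[0,0,0.001,0,0,0,0],[0,0,0.001,0,0,0,0],[0,0,0.001,0,0,0,0],[0,0,0,0,0,0,0],[0,0,0,0,0,0,0],[0,0,0,0,0,0,0],[0,0,0,0,0,0,0]]}}

```text
time: 15.7
tcp_pos: [0.5628, 0.0, 0.092]
tool_rot: [-3.138, -0.133, 0.001]
contact_force: [0.9, -4.8, 0.5]
gripper_width: 0.148
grasp_force: 60.2
```

```bash
python3 -c "
from kn import *
to([.5633,.0002,.084],5);check()"
```

```text
t 15.70 pos [0.5628 0.     0.092 ] yaw 4.86 F [ 0.87 -4.8   0.55] M [-0.89 -0.22 -0.01] w 0.148 g 60.17544150352478 q6 1.41
 shift mm [ 0.49 -0.11  8.04] turn [-0.04  0.05 -0.14]
k1570
```

Emit:
{"name": "move_arm", "arguments": {"moves": [[0,0.001,0,0,0,0,0],[0,0,0.001,0,0,0,0],[0,0,0.001,0,0,0,0],[0,0,0.001,0,0,0,0],[0,0,0.001,0,0,0,0],[0,0,0.001,0,0,0,0],[0,0,0.001,0,0,0,0],[0,0,0,0,0,0,0],[0,0,0,0,0,0,0],[0,0,0,0,0,0,0]]}}

```text
time: 16.58
tcp_pos: [0.5629, -0.0002, 0.0868]
tool_rot: [-3.137, -0.133, 0.002]
contact_force: [-0.7, -2.4, 5.8]
gripper_width: 0.147
grasp_force: 60.9
```

```bash
python3 -c "
from kn import *
to([.5633,.0002,.084],5)"
```

```text
t 16.58 pos [ 5.629e-01 -2.000e-04  8.680e-02] yaw 4.84 F [-0.75 -2.38  5.77] M [-0.21  0.21 -0.01] w 0.147 g 60.917909145355225 q6 1.41
 shift mm [ 0.42 -0.35  2.78] turn [-0.11  0.06 -0.16]
```

Emit:
{"name": "move_arm", "arguments": {"moves": [[0,0,0.001,0,0,0,0],[0,0,0.001,0,0,0,0],[0,0,0.001,0,0,0,0],[0,0,0.001,0,0,0,0],[0,0,0.001,0,0,0,0],[0,0,0,0,0,0,0],[0,0,0,0,0,0,0],[0,0,0,0,0,0,0],[0,0,0,0,0,0,0],[0,0,0,0,0,0,0]], "grip_force": 100}}

```text
time: 17.42
tcp_pos: [0.5631, -0.0002, 0.0851]
tool_rot: [-3.137, -0.133, 0.003]
contact_force: [-7.5, -1.4, 24.4]
gripper_width: 0.14
grasp_force: 103.5
```

```bash
python3 -c "
from kn import *
to([.5633,.0002,.084],5)"
```

```text
t 17.42 pos [ 5.631e-01 -2.000e-04  8.510e-02] yaw 4.85 F [-7.48 -1.39 24.41] M [-0.21  1.45  0.01] w 0.14 g 103.5350489616394 q6 1.41
 shift mm [ 0.27 -0.36  1.11] turn [-0.11  0.11 -0.15]
```

It's blocked at 24 N, 0.9 mm above my estimate, with some side load. I relieve the side load and press slightly more.

Emit:
{"name": "move_arm", "arguments": {"moves": [[-0.0005,0.0002,0,0,0,0,0],[-0.0005,0,0,0,0,0,0],[0,0,0,0,0,0,0],[0,0,0.0005,0,0,0,0],[0,0,0.0005,0,0,0,0],[0,0,0,0,0,0,0],[0,0,0,0,0,0,0],[0,0,0,0,0,0,0],[0,0,0,0,0,0,0],[0,0,0,0,0,0,0]]}}

```text
time: 18.25
tcp_pos: [0.5631, -0.0002, 0.0851]
tool_rot: [-3.137, -0.132, -0.0]
contact_force: [-8.8, 1.0, 27.5]
gripper_width: 0.135
grasp_force: 103.8
```

```bash
python3 -c "
from kn import *
to([.5633,.0002,.084],5);check()"
```

```text
t 18.25 pos [ 5.631e-01 -2.000e-04  8.510e-02] yaw 4.84 F [-8.79  0.95 27.48] M [-0.05  1.46 -0.05] w 0.135 g 103.79426836967468 q6 1.41
 shift mm [ 0.25 -0.41  1.1 ] turn [-0.12 -0.01 -0.16]
k1825
```

View pics/k1825.png

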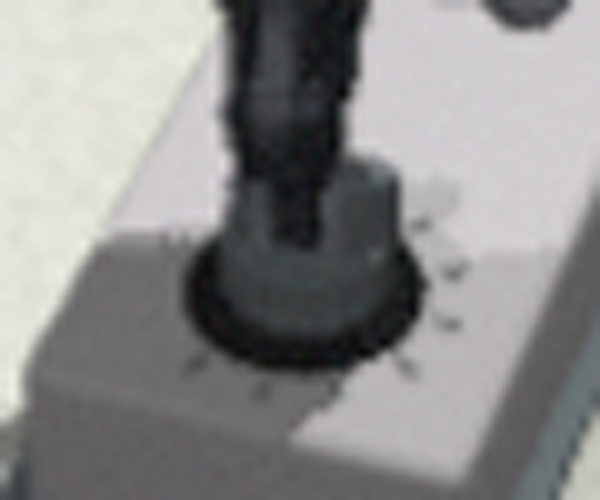

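The knob sits low on the dial, in line with the shaft, and its skirt is close to the box top. To be certain it's on the stop and not jammed, I ease up and read the spring's force against height.

Emit:
{"name": "move_arm", "arguments": {"moves": [[0,0,-0.001,0,0,0,0],[0,0,-0.001,0,0,0,0],[0,0,-0.001,0,0,0,0],[0,0,-0.001,0,0,0,0],[0,0,0,0,0,0,0],[0,0,0,0,0,0,0],[0,0,0,0,0,0,0],[0,0,0,0,0,0,0],[0,0,0,0,0,0,0],[0,0,0,0,0,0,0]], "grip_force": 80}}

```text
time: 19.13
tcp_pos: [0.5629, -0.0003, 0.0853]
tool_rot: [-3.137, -0.132, -0.002]
contact_force: [-0.6, -0.7, 7.1]
gripper_width: 0.138
grasp_force: 101.2
```

Emit:
{"name": "move_arm", "arguments": {"moves": [[0,0,-0.001,0,0,0,0],[0,0,-0.001,0,0,0,0],[0,0,0,0,0,0,0],[0,0,0,0,0,0,0],[0,0,0,0,0,0,0],[0,0,0,0,0,0,0],[0,0,0,0,0,0,0],[0,0,0,0,0,0,0],[0,0,0,0,0,0,0],[0,0,0,0,0,0,0]]}}

```text
time: 19.97
tcp_pos: [0.5628, -0.0002, 0.0871]
tool_rot: [-3.137, -0.132, -0.002]
contact_force: [0.1, -0.8, 6.0]
gripper_width: 0.131
grasp_force: 101.1
```

Emit:
{"name": "move_arm", "arguments": {"moves": [[0,0,-0.001,0,0,0,0],[0,0,-0.001,0,0,0,0],[0,0,0,0,0,0,0],[0,0,0,0,0,0,0],[0,0,0,0,0,0,0],[0,0,0,0,0,0,0],[0,0,0,0,0,0,0],[0,0,0,0,0,0,0],[0,0,0,0,0,0,0],[0,0,0,0,0,0,0]]}}

```text
time: 20.8
tcp_pos: [0.5628, -0.0002, 0.0889]
tool_rot: [-3.137, -0.132, -0.002]
contact_force: [0.6, -0.6, 4.5]
gripper_width: 0.133
grasp_force: 100.9
```

Emit:
{"name": "move_arm", "arguments": {"moves": [[0,0,-0.001,0,0,0,0],[0,0,-0.001,0,0,0,0],[0,0,0,0,0,0,0],[0,0,0,0,0,0,0],[0,0,0,0,0,0,0],[0,0,0,0,0,0,0],[0,0,0,0,0,0,0],[0,0,0,0,0,0,0],[0,0,0,0,0,0,0],[0,0,0,0,0,0,0]]}}

```text
time: 21.63
tcp_pos: [0.5626, -0.0005, 0.0904]
tool_rot: [-3.137, -0.132, -0.001]
contact_force: [4.1, 4.1, 4.4]
gripper_width: 0.138
grasp_force: 100.5
```

Emit:
{"name": "move_arm", "arguments": {"moves": [[0,0,-0.001,0,0,0,0],[0,0,-0.001,0,0,0,0],[0,0,0,0,0,0,0],[0,0,0,0,0,0,0],[0,0,0,0,0,0,0],[0,0,0,0,0,0,0],[0,0,0,0,0,0,0],[0,0,0,0,0,0,0],[0,0,0,0,0,0,0],[0,0,0,0,0,0,0]]}}

```text
time: 22.47
tcp_pos: [0.5624, -0.0007, 0.0914]
tool_rot: [-3.137, -0.132, -0.001]
contact_force: [5.3, 3.9, 0.1]
gripper_width: 0.138
grasp_force: 99.6
```

The spring reads about 7 N near the bottom and releases at TCP z≈0.091, so the travel may be 1–2 mm short. I re-centre the knob and press again with a small wiggle to rule out jamming.

Emit:
{"name": "move_arm", "arguments": {"moves": [[0.0006,-0.0006,0,0,0,0,0],[0,0,0.001,0,0,0,0],[0,0,0,0,0,0,0],[0,0,0,0,0,0,0],[0,0,0,0,0,0,0],[0,0,0,0,0,0,0],[0,0,0,0,0,0,0],[0,0,0,0,0,0,0],[0,0,0,0,0,0,0],[0,0,0,0,0,0,0]]}}

```text
time: 23.3
tcp_pos: [0.5625, -0.0005, 0.0912]
tool_rot: [-3.138, -0.133, 0.001]
contact_force: [4.6, 0.7, 3.7]
gripper_width: 0.136
grasp_force: 100.4
```

Emit:
{"name": "move_arm", "arguments": {"moves": [[0,0,0.001,0,0,0,0],[0,0,0.001,0,0,0,0],[0,0,0.001,0,0,0,0],[0,0,0,0,0,0,0],[0,0,0,0,0,0,0],[0,0,0,0,0,0,0],[0,0,0,0,0,0,0],[0,0,0,0,0,0,0],[0,0,0,0,0,0,0],[0,0,0,0,0,0,0]]}}

```text
time: 24.13
tcp_pos: [0.5626, -0.0005, 0.0883]
tool_rot: [-3.138, -0.133, 0.001]
contact_force: [3.2, 0.5, 5.0]
gripper_width: 0.14
grasp_force: 100.7
```

Emit:
{"name": "move_arm", "arguments": {"moves": [[0,0,0.001,0,0,0,0],[0,0,0.001,0,0,0,0],[0,0,0.001,0,0,0,0],[0,0,0.001,0,0,0,0],[0,0,0,0,0,0,0],[0,0,0,0,0,0,0],[0,0,0,0,0,0,0],[0,0,0,0,0,0,0],[0,0,0,0,0,0,0],[0,0,0,0,0,0,0]]}}

```text
time: 24.97
tcp_pos: [0.5627, -0.0005, 0.0853]
tool_rot: [-3.138, -0.133, 0.002]
contact_force: [2.3, 0.4, 11.0]
gripper_width: 0.14
grasp_force: 101.4
```

Emit:
{"name": "move_arm", "arguments": {"moves": [[0,0,0.001,0,0,0,0],[0,0,0.001,0,0,0,0],[0,0,0,0,0,0,0],[0,0,0,0,0,0,0],[0,0,0,0,0,0,0],[0,0,0,0,0,0,0],[0,0,0,0,0,0,0],[0,0,0,0,0,0,0],[0,0,0,0,0,0,0],[0,0,0,0,0,0,0]]}}

```text
time: 25.8
tcp_pos: [0.5627, -0.0005, 0.0852]
tool_rot: [-3.138, -0.133, 0.002]
contact_force: [-2.0, 1.3, 21.4]
gripper_width: 0.138
grasp_force: 103.0
```

```bash
python3 -c "
from kn import *
to([.5633,.0002,.084],5)"
```

```text
t 25.80 pos [ 5.627e-01 -5.000e-04  8.520e-02] yaw 4.86 F [-2.02  1.26 21.4 ] M [0.06 0.39 0.05] w 0.138 g 102.99475193023682 q6 1.41
 shift mm [ 0.61 -0.61  1.17] turn [-0.05  0.08 -0.14]
```

The same hard stop shows at z=0.0852 under different side loads. The contact-to-stop travel is about 7 mm and the knob is held at 21 N, well above the 9 N spring. The lever was confirmed back at rest earlier, so I hand in.

```bash
python3 -c "
from workcell import hand_in
print(hand_in())"
```

```text
the job is handed in; nothing more can be done
None
```

I handed the job in at about 26 s: the lever was swung to its stop and sprang back, then the knob was fitted and pressed to a repeatable hard stop and is held there at about 21 N; I measured about 6.5–7 mm of the 7 mm shaft travel, and no verdict came back.

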